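# Pack the exhibit case: flap down, lid shut

## Task

Close up the exhibit case so it can be carried: with the fingertips push the upright inner flap down until it lies flat over the model, and only then swing the open lid over and press it fully shut. Only push on the outer faces of the flap and the lid (the faces that end up on top), never pinch them, and leave the models and everything else on the table where they are.

Things in the scene. Friction and masses are not known exactly. Their poses are not given: they have to be found in the camera images.
- case: open grey plastic exhibit case with aluminium corners, fixed to the table, 190 mm (its x) by 220 mm (its y) by 80 mm high, walls 8 mm. Origin: centre of its underside on the table; at yaw 0 its axes are the world's. The lid hinge runs along x on its right (-y) rim; the flap hinge runs along x just inside its left (+y) wall. A small carrying handle sticks out 23 mm from the left wall, 25 to 35 mm above the table
- lid (a joint): lid angle in rad: 0 fully shut on the rim, 1.57 upright, up to 1.95 leaning back to the case's -y side. Its hinge is stiff (0.45 N m of friction): it stays where it is left and has to be pushed all the way (about 2 to 5 N near its free edge)
- lid_hinge (a point): middle of the lid's hinge line: at (0, -110, 80) mm in the case's frame; axes as the case's
- lid_edge (a point): middle of the lid's free edge on its outer face, 220 mm from the hinge line. The lid is a flat grey panel with aluminium edging, 190 mm wide along the hinge, 220 mm long and 10 mm thick, all on the upper side of the hinge line when shut (its top then lies 90 mm above the table). Its inner face, all over, is a dark rubber lining, which must not be pushed or pinched
- flap (a joint): flap angle in rad: 0 folded down flat and level inside the case, 1.57 upright, up to 1.75 leaning out to +y. Stiff hinge (0.08 N m): it stays where it is left and is pushed with about 1 to 2 N. It folds towards the case's -y side
- flap_hinge (a point): middle of the flap's hinge line: at (0, 98, 64) mm in the case's frame; axes as the case's
- flap_edge (a point): middle of the flap's free edge on its outer face, 95 mm from the hinge line. The flap is a flat white panel, 150 mm wide along its hinge, 95 mm long and 6 mm thick (3 mm either side of the hinge line); folded flat its top lies 67 mm above the table, 13 mm below the case's rim. The pale inner face, which ends up underneath, must not be pushed or pinched
- satellite: loose model satellite lying inside the case on its floor, brass box about 50 mm with two flat wings along the case's x (110 mm over all), 46 mm high, under where the flap folds to; to be left where it is. Origin under its centre
- rover: loose model rover inside the case on its floor, 74 x 54 x 54 mm high, in the half near the lid hinge; to be left where it is. Origin under its centre
- rocket: loose white model rocket standing on four fins, 220 mm high, 90 mm across the fins, behind the case's far left corner; to be left where it is. Origin under its centre
- planet: loose blue planet ball on a square wooden foot, 90 mm wide, 130 mm high, beyond the case; to be left where it is. Origin under its centre
- lander: loose four-legged model lander, 82 mm across, 60 mm high, standing on the table to the right of the case, on the side where the lid leans out; to be left where it is. Origin under its centre
- screwdriver: loose screwdriver lying on the table to the left of the case, about 200 mm long and 26 mm high; to be left where it is. Origin on its underside, axis x along its length
- glue_jar: loose closed jar, 52 mm across, 70 mm high, standing left of the case; to be left where it is. Origin under its centre

How it is judged:
By the outcome, as a careful person would: the job done as asked, in the order asked, and still so for the second after the job is handed in, with the robot touching nothing.
It also fails if it takes over 61 s, if anything falls off the work surface, if the arm or the gripper's body presses on something with over 40 N, if the wrist force passes 120 N, or if a joint passes its speed limit or range.

## Robot

A 6-joint arm with a two-finger parallel gripper is mounted at the origin on the work surface. World frame = base frame: x ahead of the robot, y to its left, z up, the work surface at z = 0. Lengths are in m, angles in rad, forces in N, time in s.
With the tool pointing down it reaches from about 0.35 to 0.725 m from the base axis. Payload 4.3 kg.
Tool frame: the origin (TCP) lies at the very end of the fingers, on their centre line; the grasp point (between the pads) lies 19 mm behind it; y points along the fingers, z is the direction in which the jaws open and shut, and the axes are right-handed (so a half turn about y gives the same grasp; the last joint's range is limited). The gripper opens to 85 mm and grips with 20 to 120 N. Pads are 22 mm wide; open, the fingers measure 114 mm over their backs; the gripper's body (76 mm by 85 mm) begins 54 mm behind the grasp point. The pads swing forward as they close: fully open they stand 13 mm farther back than shut.
Start: joints at [-1.358, 0.377, 0.081, 1.274, 0, 1.46], TCP at [0.182, -0.545, 0.231] pointing down, gripper open.
Joint ranges: [-2.72, 2.72], [-0.84, 1.66], [-1.02, 1.22], [-1.77, 2.12], [-1.37, 1.28], [-3.14, 3.14]. Speed limits (rad/s): [2.57, 2.57, 3.14, 3.14, 3.14, 3.14].

## Interface

Orientations are given as a rotation vector (axis times angle).
In Python, from cell import telemetry, imaging, sign_off, nets gives the robot as it stands.
- The arm moves only by the shell command python3 -m handwheel 'ROWS' [FORCE]. ROWS is JSON, a list of rows, each a list of 7 numbers: the shift along the tool's x, y, z in mm, then the turn, a rotation vector about the tool's x, y, z in rad, then the closure, from 0 (fully open) to 1 (shut). In form: [[dx, dy, dz, ax, ay, az, fingers], ...]. A call has 1 to 20 rows; each row shifts and turns the commanded pose from where the row before left it, along the tool's axes as they then stand; what a row does not reach is not made up. A row lasts 1/10 s, in which the tool goes at most 50 mm and 8.59 degrees, less where a joint would pass 70% of its speed; a pose out of reach is approached as far as the arm can. A call is refused whole if a number of a shift passes 50 or a number of a turn 0.15, either way. A call with a gripper value outside its range is refused whole. The fingers move at their own pace and stop on an object; FORCE is the grip in N (left out, the last holds). Time passes only in rows, so rows that do not move let the fingers close. It gives the time, the measured TCP pose, the force and the opening at its end, in the units of the state.
- telemetry.sense(): the state, without advancing time (a new reading comes with each control period).
- imaging.capture(name): name is "side" or "top"; returns a dict with "img" (384x512x3 uint8, red, green, blue), "fx", "fy", "cx", "cy" (pixels), "T" (4x4, takes a point from camera to world coordinates). Camera axes: x right, y up, looking along -z (the intrinsics and any distortion apply to the point x, -y, -z); pixel columns grow to the right and rows downward; lengths in m; the calibration is good to about 2 mm. A picture is of the moment at which its call begins. There is no depth.
- sign_off(): hands the job in, once; it reports no verdict.
Trained networks look in a picture, given as the dict that the camera call returned (one of the last four; its "shot" number tells which), for a name from the list of things; names that differ only in an ending like _2 or _b are one class to them, and where a whole thing is asked for, a point or a joint stands for the part that bears it (a point fixed in the world has none). Each returns a list of dicts, best first, with "confidence" (0 to 1); they miss things now and then, are a little off and sometimes report something else, mostly with a low value. They report only what shows in the picture. A call takes as long as a camera call.
- nets.boxes_of(picture, query): "pixel" ([column, row] in pixels, amid what is visible of it).
The state is a dict: "clock": time; "q": joint angles; "dq": joint speeds; "joint_torque": joint torques, N m; "eef_pos": TCP position; "eef_rot": TCP orientation; "contact_force": force on the tool from outside, world axes, zero at the start; "wrist_torque": the same for the moment, N m; "finger_gap": finger opening in m.
Only numpy, scipy, OpenCV 4.12 (cv2) and the standard library are available. Lean on these libraries where they do the work, as an engineer would, in place of code of your own. Each camera call takes 0.05 s, during which the arm holds its last target.

## Working session

There is one attempt and no reset: what is moved stays moved. The work goes in short steps, Python scripts to look and compute and a shell command to move; the robot and the scene stay as the last step left them, time stands still between calls to the robot, and variables do not carry over. Pictures are saved under pics/ and viewed, and the job is handed in when it is done.

```bash
ls; mkdir -p pics; cat > h.py <<'E'
import numpy as np, cv2, pickle
from cell import telemetry, imaging, nets
def snap(cam,name):
    p=imaging.capture(cam); cv2.imwrite(f'pics/{name}.png',cv2.resize(p['img'][:,:,::-1],(768,576),interpolation=cv2.INTER_CUBIC))
    pickle.dump(p,open(f'pics/{name}.pkl','wb')); return p
def proj(p,X):
    X=np.atleast_2d(X); T=np.array(p['T']); c=(X-T[:3,3])@T[:3,:3]
    return np.c_[p['cx']+p['fx']*c[:,0]/-c[:,2], p['cy']-p['fy']*c[:,1]/-c[:,2]]
def ray(p,uv,z):
    T=np.array(p['T']); d=T[:3,:3]@np.array([(uv[0]-p['cx'])/p['fx'],-(uv[1]-p['cy'])/p['fy'],-1]); o=T[:3,3]
    return o+d*(z-o[2])/d[2]
E
python3 - <<'E'
from h import *
for c in('side','top'):
    p=snap(c,c+'0'); print(c,{k:p[k] for k in p if k not in('img',)})
    for n in('case','lid','flap','lid_edge','flap_edge','lid_hinge','flap_hinge','lander','rocket','planet','rover','satellite','screwdriver','glue_jar'):
        print(n,[(np.round(d['pixel']).tolist(),round(d['confidence'],2)) for d in nets.boxes_of(p,n)][:2])
print(telemetry.sense())
E
```

```text
pics
side {'fx': 467.4914765567647, 'fy': 467.4914765567647, 'cx': 255.71826692356507, 'cy': 197.095833930243, 'T': array([[ 0.48581229, -0.53390682,  0.69204763,  1.33889945],
       [ 0.87405788,  0.2995018 , -0.38251993, -0.382212  ],
       [-0.00303951,  0.79072257,  0.61216712,  0.78216645],
       [ 0.        ,  0.        ,  0.        ,  1.        ]]), 'shot': 1}
case [([220.0, 218.0], 0.91)]
lid [([175.0, 178.0], 0.82)]
flap [([267.0, 200.0], 0.93), ([176.0, 172.0], 0.48)]
lid_edge [([174.0, 174.0], 0.62)]
flap_edge [([265.0, 197.0], 0.62)]
lid_hinge [([217.0, 219.0], 0.71)]
flap_hinge [([216.0, 221.0], 0.56)]
lander [([132.0, 235.0], 0.9), ([269.0, 197.0], 0.6)]
rocket [([322.0, 266.0], 0.91)]
planet [([245.0, 287.0], 0.91)]
rover [([198.0, 227.0], 0.93)]
satellite [([246.0, 224.0], 0.85), ([266.0, 199.0], 0.71)]
screwdriver [([294.0, 193.0], 0.78)]
glue_jar [([313.0, 239.0], 0.7), ([200.0, 226.0], 0.38)]
top {'fx': 460.1154283497908, 'fy': 460.1154283497908, 'cx': 256.0739412898975, 'cy': 180.71868906345978, 'T': array([[-0.01930568,  0.9846271 , -0.17359943,  0.34188091],

[... 756 characters left out ...]
[240.0, 138.0], 0.75), ([273.0, 182.0], 0.32)]
{'clock': 1.5, 'q': array([-1.35831779e+00,  3.77290829e-01,  8.09654523e-02,  1.27442070e+00,
        8.66309904e-07,  1.46053973e+00]), 'dq': array([-0.00049106, -0.00154545,  0.00061582,  0.00153508,  0.00023736,
       -0.00108844]), 'joint_torque': array([-9.57850716e-04, -4.63511932e+01,  2.70147496e+01,  6.48420319e-04,
       -1.73663661e-04,  1.58925980e-05]), 'eef_pos': array([ 0.18239988, -0.5453141 ,  0.2313212 ]), 'eef_rot': array([-0.33319833,  2.04685695, -2.04696093]), 'contact_force': array([ 0.79564049, -0.26584366, -0.75334015]), 'wrist_torque': array([-0.01435804,  0.0710111 , -0.00058982]), 'finger_gap': 0.08550524666894033}
```

View images.

View pics/side0.png

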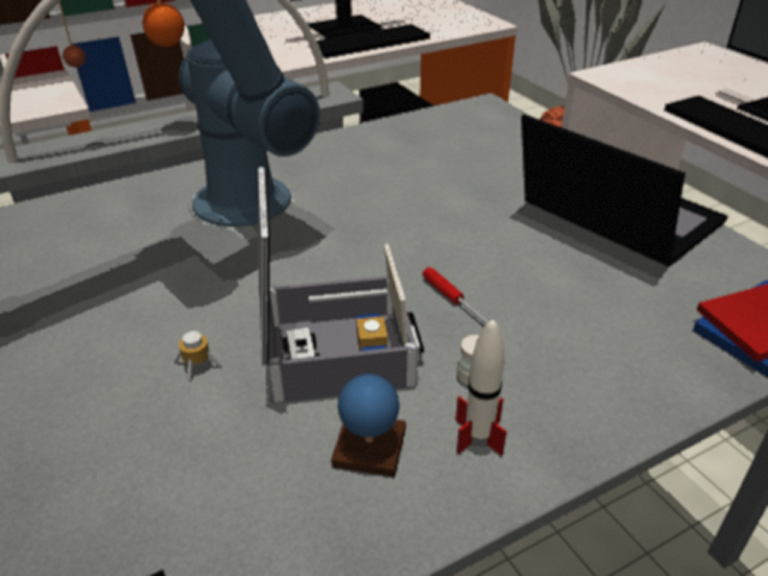

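View pics/top0.png

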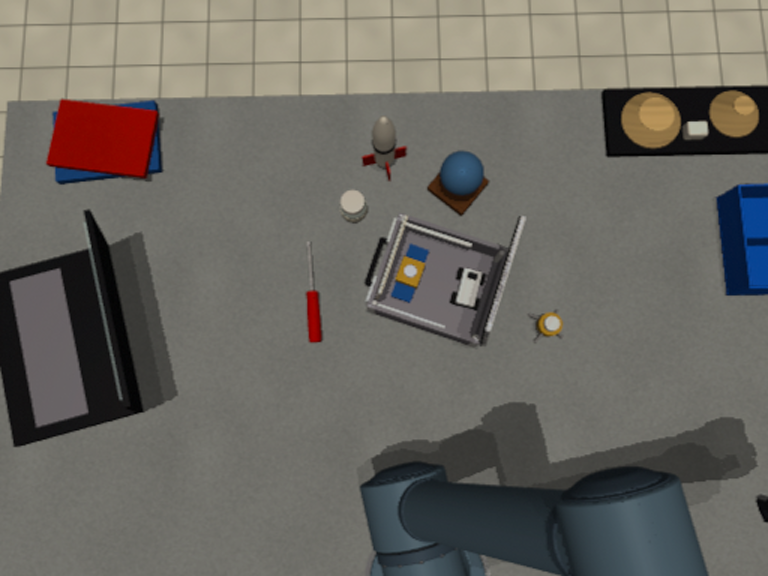

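```bash
python3 - <<'E'
import cv2
a=cv2.imread('pics/top0.png');b=cv2.imread('pics/side0.png')
cv2.imwrite('pics/topc.png',cv2.resize(a[190:370,350:560],None,fx=3.3,fy=3.3,interpolation=cv2.INTER_CUBIC)[:600])
cv2.imwrite('pics/sidec.png',cv2.resize(b[160:410,240:440],None,fx=2.4,fy=2.4,interpolation=cv2.INTER_CUBIC))
E
```

```text
(no output)
```

View pics/topc.png

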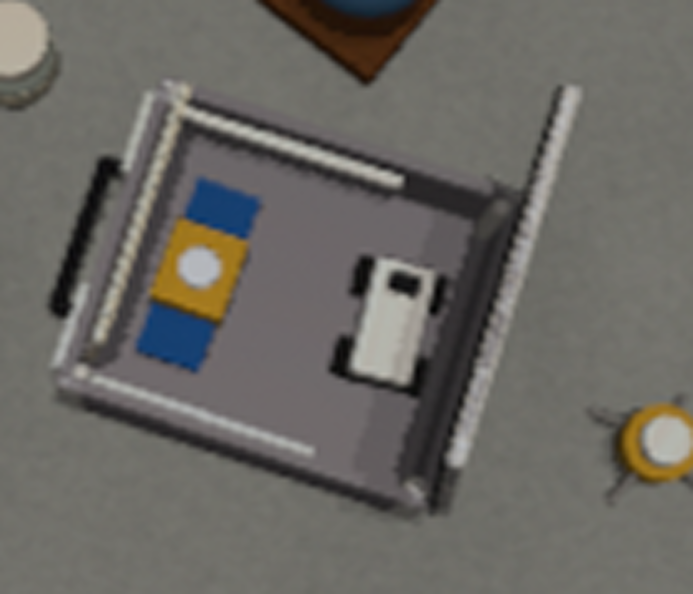

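View pics/sidec.png

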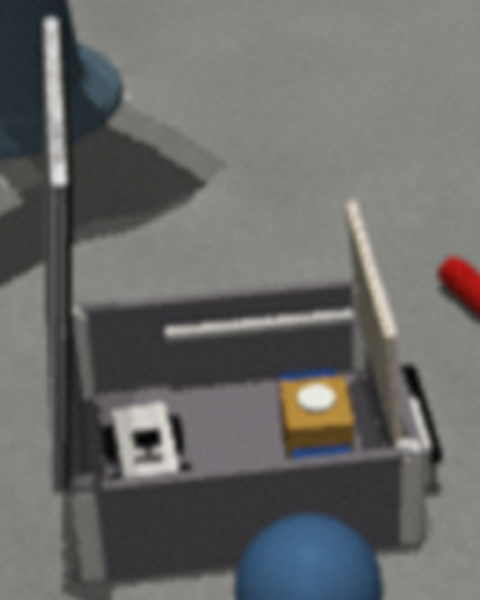

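```bash
cat >> h.py <<'E'
def lidpt(s,t,x,a): return np.array([x,-.110+s*np.cos(a)-t*np.sin(a),.080+s*np.sin(a)+t*np.cos(a)])
def flappt(s,t,x,a): return np.array([x,.098-s*np.cos(a)+t*np.sin(a),.064+s*np.sin(a)+t*np.cos(a)])
def W(P,pose):
    P=np.atleast_2d(P); c,s=np.cos(pose[2]),np.sin(pose[2]); return np.c_[pose[0]+c*P[:,0]-s*P[:,1],pose[1]+s*P[:,0]+c*P[:,1],P[:,2]]
def resid_pts(v):
    l,f=v[3],v[4]
    top=[[.095,.110,.08],[-.095,.110,.08],[-.095,-.110,.08],lidpt(.22,.005,.095,l),lidpt(.22,.005,-.095,l),flappt(.095,0,.075,f),flappt(.095,0,-.075,f)]
    side=[[.095,-.110,0],[.095,.110,0],lidpt(.22,.005,.095,l),lidpt(.22,.005,-.095,l),flappt(.095,0,.075,f),flappt(.095,0,-.075,f)]
    return W(np.array(top),v),W(np.array(side),v)
E
python3 - <<'E'
from h import *
from scipy.optimize import least_squares
pt=pickle.load(open('pics/top0.pkl','rb'));ps=pickle.load(open('pics/side0.pkl','rb'))
ot=np.array([[168,88],[60,375],[425,510],[572,92],[458,462],[183,92],[100,340]])/4.95+[233.3,126.7]
os_=np.array([[85,583],[425,545],[60,183],[48,18],[393,332],[352,203]])/3.6+[160,106.7]
def f(v):
    a,b=resid_pts(v); return np.r_[(proj(pt,a)-ot).ravel(),(proj(ps,b)-os_).ravel()]
c=ray(pt,[290,186],.08);print(c)
r=least_squares(f,[c[0],c[1],-.3,1.6,1.57],loss='soft_l1')
print(np.round(r.x,4),r.cost); print(np.round(f(r.x).reshape(-1,2),1))
v=r.x; np.save('v.npy',v)
for n,p in(('top',pt),('side',ps)):
    im=cv2.imread(f'pics/{n}0.png')
    P=[W(np.array(q),v) for q in ([[.095,.11,.08],[-.095,.11,.08],[-.095,-.11,.08],[.095,-.11,.08]],[[.095,.11,0],[-.095,.11,0],[-.095,-.11,0],[.095,-.11,0]],[lidpt(s,.0,x,v[3]) for s,x in((0,.095),(.22,.095),(.22,-.095),(0,-.095))],[flappt(s,0,x,v[4]) for s,x in((0,.075),(.095,.075),(.095,-.075),(0,-.075))])]
    for q,col in zip(P,((0,255,0),(0,255,255),(255,0,255),(0,0,255))): cv2.polylines(im,[np.int32(np.round(proj(p,q)*1.5))],True,col,1)
    x0,y0=(350,170) if n=='top' else (220,140)
    cv2.imwrite(f'pics/{n}fit.png',cv2.resize(im[y0:y0+270,x0:x0+220],None,fx=2.2,fy=2.2))
for n,uv,z in(('lander',[365,215],.03),('rocket',[258,100],.1),('planet',[308,118],.07),('jar',[240,138],.05),('sd',[206,205],.013)): print(n,ray(pt,uv,z))
print('lid_edge',W([lidpt(.22,.01,0,v[3])],v),'flap_edge',W([flappt(.095,.003,0,v[4])],v))
E
```

```text
[ 0.54919858 -0.02622937  0.08      ]
[ 0.5537 -0.0325 -0.3424  1.4733  1.4976] 10.883459943992328
[[-1.7 -3.3]
 [-1.3  1.5]
 [ 0.6 -0.6]
 [ 0.1 -1.7]
 [-0.5  0.1]
 [ 0.1 -2.7]
 [-1.  -0. ]
 [-0.7 -0.1]
 [-0.7 -1.1]
 [-0.6 -0.2]
 [ 0.1 -0.4]
 [-0.4  0.4]
 [-0.6 -1.5]]
lander [ 0.46847656 -0.24264019  0.03      ]
rocket [0.79621112 0.05841823 0.1       ]
planet [ 0.74932646 -0.0854675   0.07      ]
jar [0.69915109 0.11309436 0.05      ]
sd [0.50872871 0.21679734 0.013     ]
lid_edge [[ 0.52058133 -0.12531783  0.29992894]] flap_edge [[0.58524524 0.05608941 0.15896502]]
```

```bash
python3 -c "
import cv2,numpy as np
a=cv2.imread('pics/topfit.png');b=cv2.imread('pics/sidefit.png');cv2.imwrite('pics/fit.png',cv2.resize(np.hstack([a,b]),(800,491)))"
```

```text
(no output)
```

View pics/fit.png

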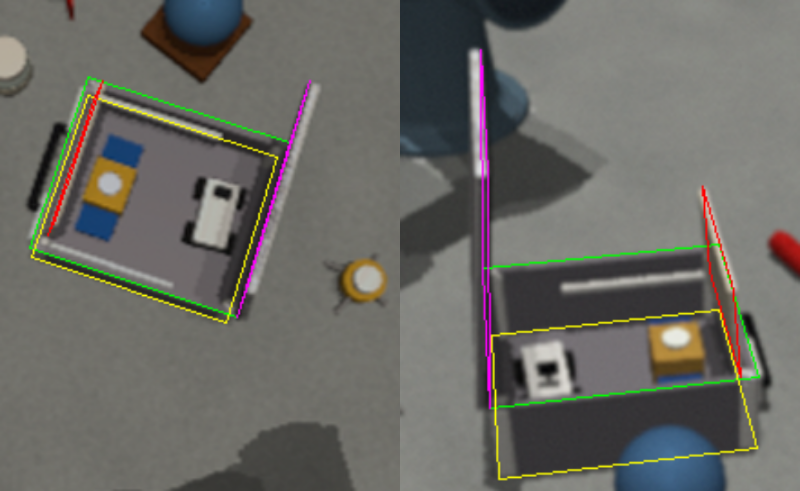

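```bash
cat >> h.py <<'E'
from scipy.spatial.transform import Rotation as Ro
def to_tool(target):
    s=telemetry.sense(); R=Ro.from_rotvec(s['eef_rot']).as_matrix(); return np.round(1000*R.T@(np.array(target)-s['eef_pos']),0)
def incase():
    v=np.load('v.npy');s=telemetry.sense(); d=s['eef_pos']-[v[0],v[1],0];c,n=np.cos(v[2]),np.sin(v[2])
    R=Ro.from_rotvec(s['eef_rot']).as_matrix()
    M=np.array([[c,n,0],[-n,c,0],[0,0,1]])
    print('case mm',np.round(1000*M@d,1),'F case',np.round(M@s['contact_force'],1),'t',s['clock']); print('toolaxes in case\n',np.round(M@R,3))
E
python3 - <<'E'
from h import *
incase(); v=np.load('v.npy')
s=telemetry.sense();R=Ro.from_rotvec(s['eef_rot']).as_matrix();print(np.round(R,3))
for n,p in(('flapstart',[0,.16,.30]),('lidstart',[0,-.2,.28])): print(n,W([p],v))
E
```

```text
case mm [-177.5 -607.7  231.3] F case [ 0.8  0.  -0.8] t 1.5
toolaxes in case
 [[-0.787  0.     0.617]
 [-0.617 -0.    -0.787]
 [ 0.    -1.     0.   ]]
[[-0.948  0.     0.317]
 [-0.317 -0.    -0.948]
 [ 0.    -1.     0.   ]]
flapstart [[0.60739067 0.11821589 0.3       ]]
lidstart [[ 0.48651581 -0.22088478  0.28      ]]
```

```bash
python3 -m handwheel '[[0,-25,0,0,-0.15,0,1],[0,-25,0,0,-0.15,0,1],[0,-25,0,0,-0.15,0,1],[0,-25,0,0,-0.15,0,1],[0,-25,0,0,-0.15,0,1],[0,-25,0,0,-0.15,0,1],[0,0,0,0,0,0,1]]' 30; python3 -c "
from h import *
incase();print(telemetry.sense()['q'])"
```

```text
clock: 2.2
eef_pos: [0.1827, -0.5465, 0.3849]
eef_rot: [-1.027, 1.455, -1.466]
contact_force: [0.4, -0.9, 1.0]
finger_gap: 0.0001
case mm [-176.9 -608.7  384.9] F case [ 0.7 -0.7  1. ] t 2.2
toolaxes in case
 [[-0.004  0.003  1.   ]
 [-1.    -0.005 -0.004]
 [ 0.005 -1.     0.003]]
[-1.35831071e+00  4.07861936e-01  5.24824926e-01  1.68136405e+00
  1.59056530e-05  5.59182099e-01]
```

```bash
python3 -m handwheel '[[-40,0,10,0,0,0,1],[-40,0,10,0,0,0,1],[-40,0,10,0,0,0,1],[-40,0,10,0,0,0,1],[-40,0,10,0,0,0,1],[-40,0,10,0,0,0,1],[-40,0,10,0,0,0,1],[-40,0,10,0,0,0,1],[-40,0,10,0,0,0,1],[-40,0,10,0,0,0,1],[-40,0,10,0,0,0,1],[-40,0,10,0,0,0,1],[-40,0,10,0,0,0,1],[-40,0,10,0,0,0,1],[-40,0,10,0,0,0,1],[-40,0,10,0,0,0,1],[-40,0,10,0,0,0,1],[-40,0,8,0,0,0,1],[-40,0,0,0,0,0,1],[0,0,0,0,0,0,1]]'; python3 -c "
from h import *
incase();print(telemetry.sense()['q'])"
```

```text
clock: 4.2
eef_pos: [0.6098, 0.1129, 0.3783]
eef_rot: [-1.028, 1.461, -1.456]
contact_force: [0.4, -0.2, 0.0]
finger_gap: 0.0
case mm [  4.  155.8 378.3] F case [ 0.5 -0.1  0. ] t 4.2
toolaxes in case
 [[-0.002 -0.004  1.   ]
 [-1.     0.    -0.002]
 [-0.    -1.    -0.004]]
[7.99462564e-02 5.34335540e-01 7.10919535e-01 1.75051389e+00
 1.66154112e-03 1.99497360e+00]
```

```bash
python3 -m handwheel '[[0,40,0,0,0,0,1],[0,40,0,0,0,0,1],[0,40,0,0,0,0,1],[0,40,0,0,0,0,1],[0,40,0,0,0,0,1],[0,40,0,0,0,0,1],[0,0,0,0,0,0,1],[0,0,0,0,0,0,1]]'; python3 - <<'E'
from h import *
incase()
s=telemetry.sense();v=np.load('v.npy')
for c in('side','top'):
    p=snap(c,c+'1'); u=proj(p,s['eef_pos'])[0]*1.5; im=cv2.imread(f'pics/{c}1.png')
    cv2.circle(im,tuple(np.int32(u)),3,(0,255,0),1)
    q=W([flappt(a,.003,x,v[4]) for a,x in((0,.075),(.095,.075),(.095,-.075),(0,-.075))],v)
    cv2.polylines(im,[np.int32(np.round(proj(p,q)*1.5))],True,(0,0,255),1)
    x0,y0=(300,150) if c=='top' else (250,150)
    cv2.imwrite(f'pics/{c}1c.png',cv2.resize(im[y0:y0+220,x0:x0+220],(400,400)))
cv2.imwrite('pics/c1.png',np.hstack([cv2.imread('pics/top1c.png'),cv2.imread('pics/side1c.png')]))
E
```

```text
clock: 5.0
eef_pos: [0.6078, 0.1079, 0.1411]
eef_rot: [-1.026, 1.463, -1.461]
contact_force: [0.8, -1.1, -0.2]
finger_gap: 0.0
case mm [  3.9 150.4 141.1] F case [ 1.1 -0.8 -0.2] t 5.0
toolaxes in case
 [[-0.007 -0.002  1.   ]
 [-1.    -0.001 -0.007]
 [ 0.001 -1.    -0.002]]
```

View pics/c1.png

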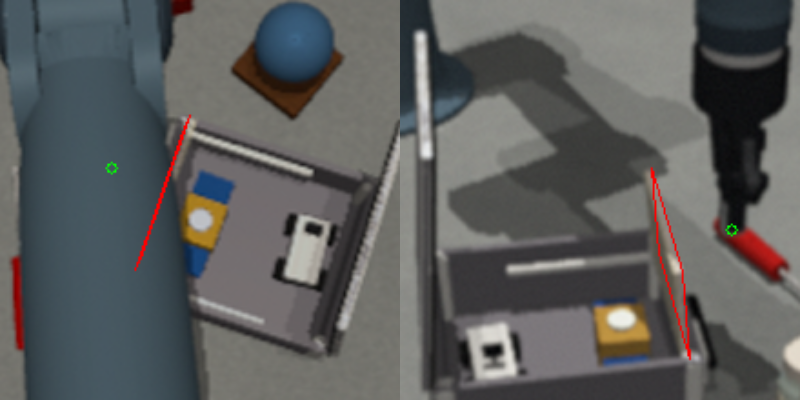

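```bash
python3 -m handwheel '[[10,0,0,0,0,0,1],[10,0,0,0,0,0,1],[10,1,0,0,0,0,1],[8,1,0,0,0,0,1],[6,1,0,0,0,0,1],[6,1,0,0,0,0,1],[6,1,0,0,0,0,1],[6,1,0,0,0,0,1],[4,1,0,0,0,0,1],[0,0,0,0,0,0,1]]'; python3 - <<'E'
from h import *
incase(); snap('side','side2')
E
```

```text
clock: 6.1
eef_pos: [0.5861, 0.0458, 0.134]
eef_rot: [-1.024, 1.461, -1.461]
contact_force: [-0.1, 0.6, -0.7]
finger_gap: 0.0004
case mm [  4.3  84.6 134. ] F case [-0.3  0.5 -0.7] t 6.1
toolaxes in case
 [[-0.006 -0.     1.   ]
 [-1.    -0.001 -0.006]
 [ 0.001 -1.    -0.   ]]
```

View pics/side2.png

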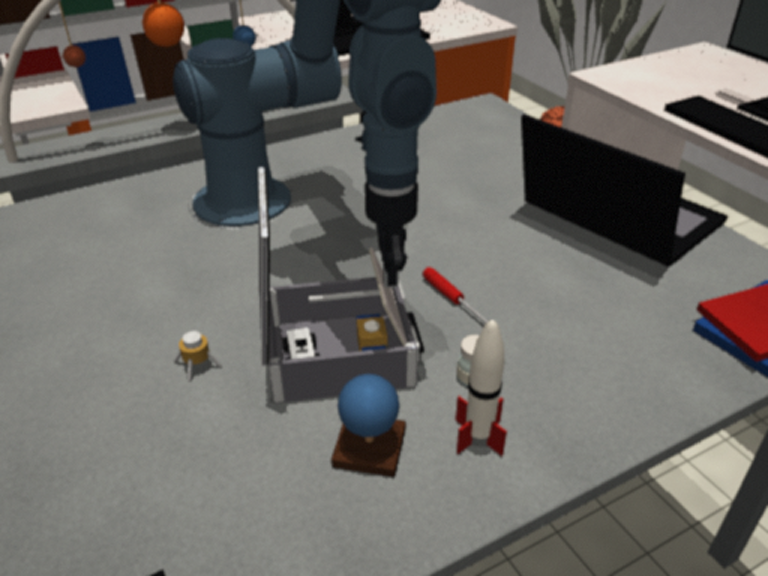

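```bash
python3 -m handwheel '[[7,2,0,0,0,0,1],[7,3,0,0,0,0,1],[6,4,0,0,0,0,1],[6,5,0,0,0,0,1],[5,5,0,0,0,0,1],[5,6,0,0,0,0,1],[4,7,0,0,0,0,1],[4,7,0,0,0,0,1],[3,7,0,0,0,0,1],[2,7,0,0,0,0,1],[1,6,0,0,0,0,1],[0,5,0,0,0,0,1],[0,0,0,0,0,0,1]]'; python3 - <<'E'
from h import *
incase(); snap('side','side3')
E
```

```text
clock: 7.45
eef_pos: [0.5686, -0.0004, 0.0693]
eef_rot: [-1.025, 1.462, -1.46]
contact_force: [0.5, 0.6, -0.1]
finger_gap: 0.0
case mm [ 3.3 35.2 69.3] F case [ 0.3  0.8 -0.1] t 7.45
toolaxes in case
 [[-0.005 -0.002  1.   ]
 [-1.    -0.    -0.005]
 [ 0.    -1.    -0.002]]
```

View pics/side3.png

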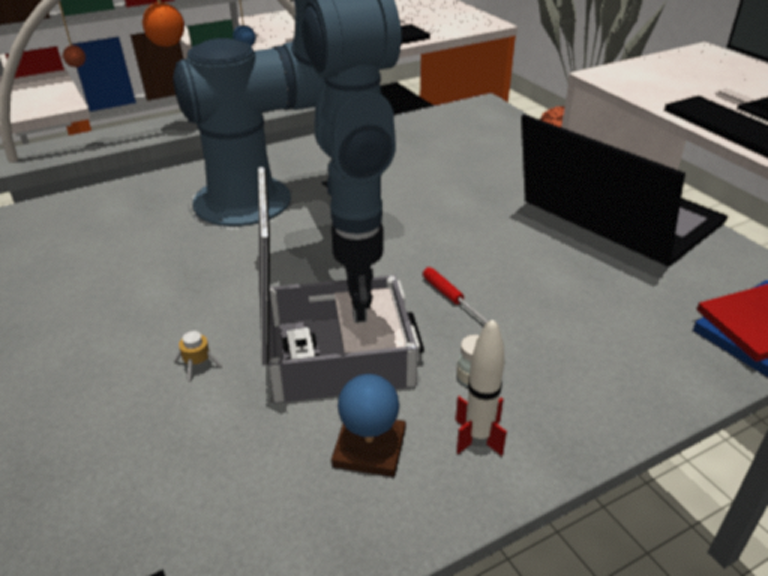

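```bash
python3 -m handwheel '[[0,1.5,0,0,0,0,1],[0,1.5,0,0,0,0,1],[0,0,0,0,0,0,1],[0,0,0,0,0,0,1]]';python3 -m handwheel '[[0,1.5,0,0,0,0,1],[0,0,0,0,0,0,1],[0,0,0,0,0,0,1]]'
```

```text
clock: 7.9
eef_pos: [0.5695, -0.0006, 0.0674]
eef_rot: [-1.024, 1.46, -1.461]
contact_force: [-1.2, 0.5, 0.9]
finger_gap: 0.0002
clock: 8.2
eef_pos: [0.5696, -0.0006, 0.0669]
eef_rot: [-1.023, 1.46, -1.461]
contact_force: [-2.6, -0.0, 7.8]
finger_gap: 0.0001
```

```bash
python3 -m handwheel '[[0,2,0,0,0,0,1],[0,0,0,0,0,0,1],[0,0,0,0,0,0,1]]'; python3 -m handwheel '[[0,-5,0,0,0,0,1],[0,-20,0,0,0,0,1],[0,-40,0,0,0,0,1],[0,-40,0,0,0,0,1],[0,-40,0,0,0,0,1],[0,-45,0,0,0,0,1],[0,-45,0,0,0,0,1],[0,-45,0,0,0,0,1],[0,-40,0,0,0,0,1],[0,0,0,0,0,0,1]]';python3 - <<'E'
from h import *
incase(); snap('side','side4')
E
```

```text
clock: 8.5
eef_pos: [0.5697, -0.0007, 0.0668]
eef_rot: [-1.023, 1.459, -1.462]
contact_force: [-7.0, 0.5, 19.9]
finger_gap: -0.0001
clock: 9.5
eef_pos: [0.5714, -0.0008, 0.3902]
eef_rot: [-1.015, 1.452, -1.465]
contact_force: [0.9, 0.5, 0.2]
finger_gap: 0.0
case mm [  6.1  35.8 390.2] F case [0.7 0.7 0.2] t 9.5
toolaxes in case
 [[-0.006  0.011  1.   ]
 [-1.     0.003 -0.006]
 [-0.003 -1.     0.011]]
```

View pics/side4.png

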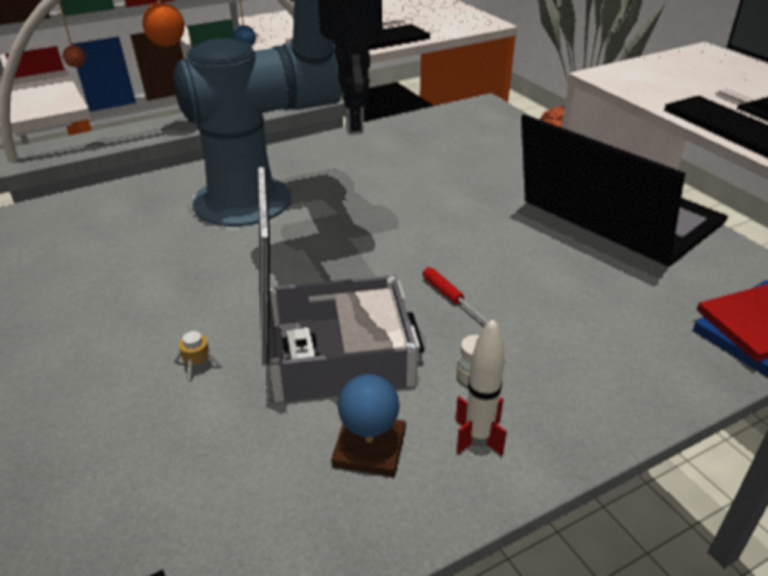

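```bash
python3 -m handwheel '[[40,0,-1,0,0,0,1],[40,0,-1,0,0,0,1],[40,0,-1,0,0,0,1],[40,0,-1,0,0,0,1],[35,0,-1,0,0,0,1],[30,0,-1,0,0,0,1],[0,10,0,0,0,0,1],[0,35,0,0,0,0,1],[0,35,0,0,0,0,1],[0,30,0,0,0,0,1],[0,0,0,0,0,0,1]]';python3 - <<'E'
from h import *
incase(); snap('side','side5')
E
```

```text
clock: 10.65
eef_pos: [0.4831, -0.2079, 0.2676]
eef_rot: [-1.029, 1.472, -1.452]
contact_force: [-0.9, 1.6, -0.5]
finger_gap: 0.0002
case mm [  -7.5 -188.9  267.6] F case [-1.4  1.2 -0.5] t 10.65
toolaxes in case
 [[-0.006 -0.012  1.   ]
 [-1.     0.002 -0.006]
 [-0.002 -1.    -0.012]]
```

View pics/side5.png

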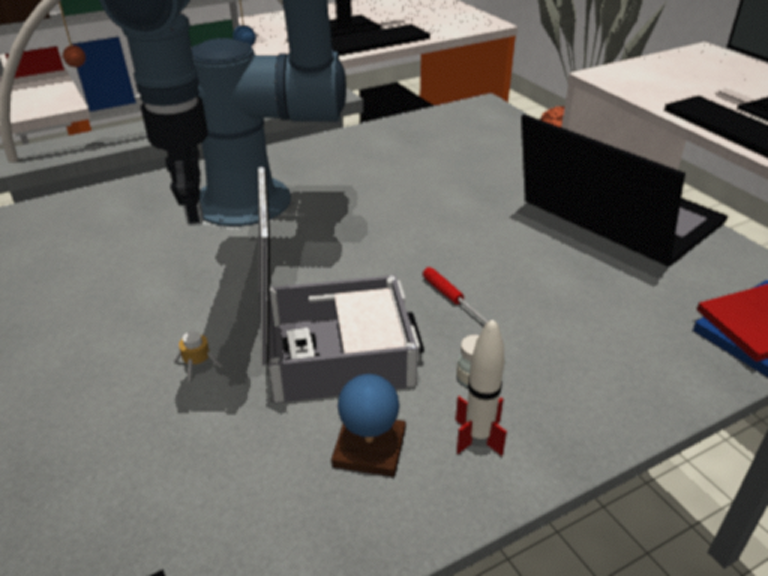

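```bash
python3 -m handwheel '[[-15,0,1,0,0,0,1],[-15,-1,1,0,0,0,1],[-15,-1,1,0,0,0,1],[-12,0,1,0,0,0,1],[-8,0,1,0,0,0,1],[-8,0,0,0,0,0,1],[-8,0,0,0,0,0,1],[-8,1,0,0,0,0,1],[-8,1,0,0,0,0,1],[-8,1,0,0,0,0,1],[-8,2,0,0,0,0,1],[-8,2,0,0,0,0,1],[-8,3,0,0,0,0,1],[0,0,0,0,0,0,1]]';python3 - <<'E'
from h import *
incase(); snap('side','side6')
E
```

```text
clock: 12.1
eef_pos: [0.5359, -0.0892, 0.2652]
eef_rot: [-1.024, 1.461, -1.459]
contact_force: [-0.5, -0.1, -0.2]
finger_gap: 0.0003
case mm [  2.3 -59.4 265.2] F case [-0.5 -0.3 -0.2] t 12.1
toolaxes in case
 [[-0.004 -0.001  1.   ]
 [-1.     0.001 -0.004]
 [-0.001 -1.    -0.001]]
```

View pics/side6.png

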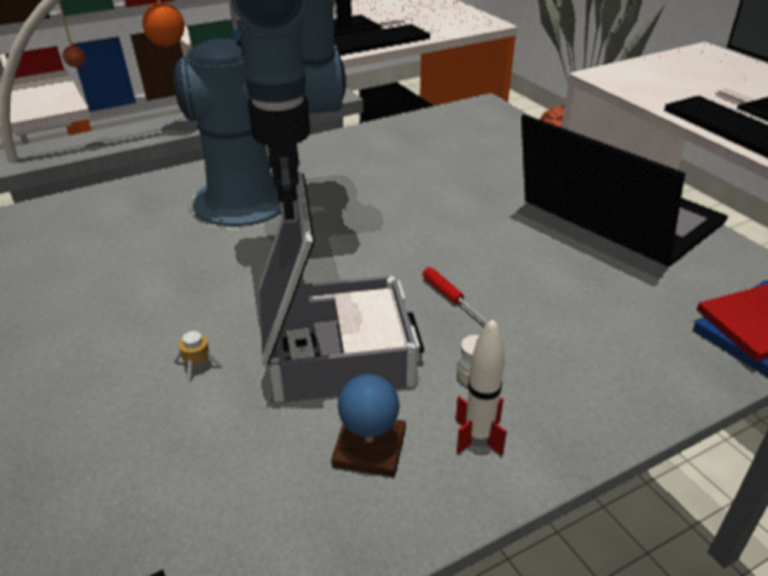

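```bash
python3 -m handwheel '[[-8,4,0,0,0,0,1],[-8,4,0,0,0,0,1],[-8,5,0,0,0,0,1],[-8,5,0,0,0,0,1],[-8,6,0,0,0,0,1],[-8,6,0,0,0,0,1],[-7,6,0,0,0,0,1],[-7,6,0,0,0,0,1],[-7,7,0,0,0,0,1],[-7,7,0,0,0,0,1],[-7,7,0,0,0,0,1],[-6,7,0,0,0,0,1],[0,0,0,0,0,0,1]]';python3 - <<'E'
from h import *
incase(); snap('side','side7')
E
```

```text
clock: 13.45
eef_pos: [0.5654, -0.0059, 0.1942]
eef_rot: [-1.026, 1.462, -1.459]
contact_force: [-0.3, 0.0, -0.1]
finger_gap: -0.0005
case mm [  2.1  29.  194.2] F case [-0.3 -0.1 -0.1] t 13.45
toolaxes in case
 [[-0.005 -0.002  1.   ]
 [-1.    -0.    -0.005]
 [ 0.    -1.    -0.002]]
```

View pics/side7.png

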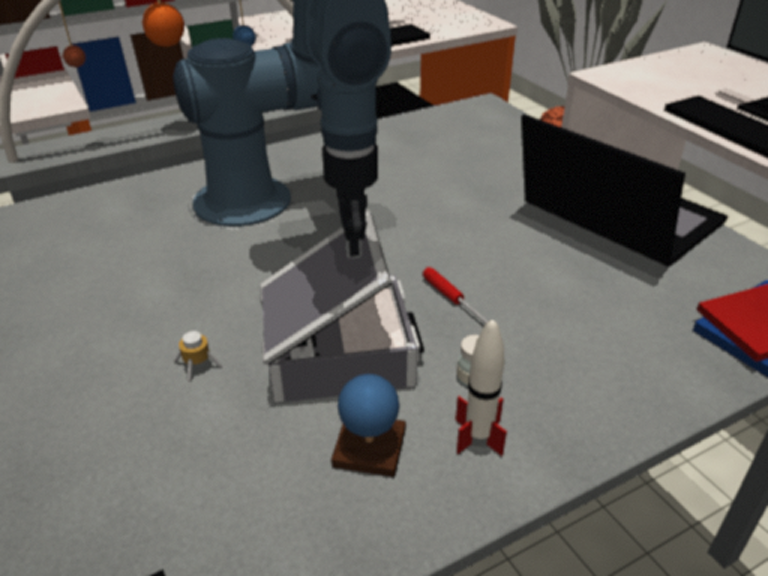

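Going well; finish the arc from (29,194) to (69,92).

```bash
python3 -m handwheel '[[-5,7,0,0,0,0,1],[-5,7,0,0,0,0,1],[-5,8,0,0,0,0,1],[-4,8,0,0,0,0,1],[-4,8,0,0,0,0,1],[-4,8,0,0,0,0,1],[-3,8,0,0,0,0,1],[-3,8,0,0,0,0,1],[-2,8,0,0,0,0,1],[-2,8,0,0,0,0,1],[-1,8,0,0,0,0,1],[-1,7,0,0,0,0,1],[0,5,0,0,0,0,1],[0,3,0,0,0,0,1],[0,0,0,0,0,0,1],[0,0,0,0,0,0,1]]';python3 -c "
from h import *
incase()"
```

```text
clock: 15.1
eef_pos: [0.5792, 0.0296, 0.0948]
eef_rot: [-1.024, 1.461, -1.461]
contact_force: [-0.3, -0.3, 0.1]
finger_gap: -0.0001
case mm [ 3.2 67.1 94.8] F case [-0.2 -0.4  0.1] t 15.1
toolaxes in case
 [[-0.006 -0.     1.   ]
 [-1.    -0.    -0.006]
 [ 0.    -1.    -0.   ]]
```

```bash
python3 -m handwheel '[[0,2,0,0,0,0,1],[0,2,0,0,0,0,1],[0,1.5,0,0,0,0,1],[0,0,0,0,0,0,1],[0,0,0,0,0,0,1]]';python3 -m handwheel '[[0,1.5,0,0,0,0,1],[0,0,0,0,0,0,1],[0,0,0,0,0,0,1]]'
```

```text
clock: 15.6
eef_pos: [0.5797, 0.0298, 0.09]
eef_rot: [-1.023, 1.46, -1.461]
contact_force: [-0.9, -0.5, 5.3]
finger_gap: -0.0001
clock: 15.9
eef_pos: [0.5798, 0.0298, 0.0899]
eef_rot: [-1.023, 1.459, -1.462]
contact_force: [-4.3, -0.1, 14.2]
finger_gap: 0.0003
```

Stopped at z = 0.090 with 14 N, as expected for a shut lid. A bit more press, then lift off and look.

```bash
python3 -m handwheel '[[0,1.5,0,0,0,0,1],[0,0,0,0,0,0,1],[0,0,0,0,0,0,1]]';python3 -m handwheel '[[0,-5,0,0,0,0,1],[0,-20,0,0,0,0,1],[0,-40,0,0,0,0,1],[0,-40,0,0,0,0,1],[0,-40,0,0,0,0,1],[0,-45,0,0,0,0,1],[0,-45,0,0,0,0,1],[0,-45,0,0,0,0,1],[30,0,-15,0,0,0,1],[30,0,-15,0,0,0,1],[40,0,-15,0,0,0,1],[40,0,-15,0,0,0,1],[40,0,-15,0,0,0,1],[40,0,-15,0,0,0,1],[40,0,-15,0,0,0,1],[40,0,-15,0,0,0,1],[40,0,-15,0,0,0,1],[30,0,0,0,0,0,1],[0,0,0,0,0,0,1]]';python3 - <<'E'
from h import *
incase(); v=np.load('v.npy')
for c in('side','top'):
    p=snap(c,c+'9'); im=cv2.imread(f'pics/{c}9.png')
    q=W([lidpt(a,.01,x,0) for a,x in((0,.095),(.22,.095),(.22,-.095),(0,-.095))],v)
    cv2.polylines(im,[np.int32(np.round(proj(p,q)*1.5))],True,(0,255,0),1); cv2.imwrite(f'pics/{c}9o.png',im)
    for n in ('lander','rocket','planet','screwdriver','glue_jar','lid'): print(c,n,[(np.round(d['pixel']).tolist(),round(d['confidence'],2)) for d in nets.boxes_of(p,n)][:1])
E
```

```text
clock: 16.2
eef_pos: [0.5798, 0.0298, 0.0898]
eef_rot: [-1.022, 1.458, -1.462]
contact_force: [-7.9, 0.4, 22.8]
finger_gap: -0.0
clock: 18.1
eef_pos: [0.3248, -0.2747, 0.3657]
eef_rot: [-1.022, 1.465, -1.465]
contact_force: [-0.9, -0.6, -0.1]
finger_gap: -0.0001
case mm [-134.3 -305.   365.7] F case [-0.7 -0.9 -0.1] t 18.1
toolaxes in case
 [[-0.011 -0.001  1.   ]
 [-1.    -0.001 -0.011]
 [ 0.001 -1.    -0.001]]
side lander [([130.0, 232.0], 0.72)]
side rocket [([325.0, 264.0], 0.62)]
side planet [([244.0, 287.0], 0.85)]
side screwdriver [([298.0, 194.0], 0.62)]
side glue_jar [([313.0, 241.0], 0.64)]
side lid [([224.0, 216.0], 0.97)]
top lander [([367.0, 216.0], 0.8)]
top rocket [([256.0, 98.0], 0.59)]
top planet [([307.0, 123.0], 0.93)]
top screwdriver [([207.0, 206.0], 0.55)]
top glue_jar [([237.0, 136.0], 0.86)]
top lid [([293.0, 184.0], 0.58)]
```

View pics/side9.png

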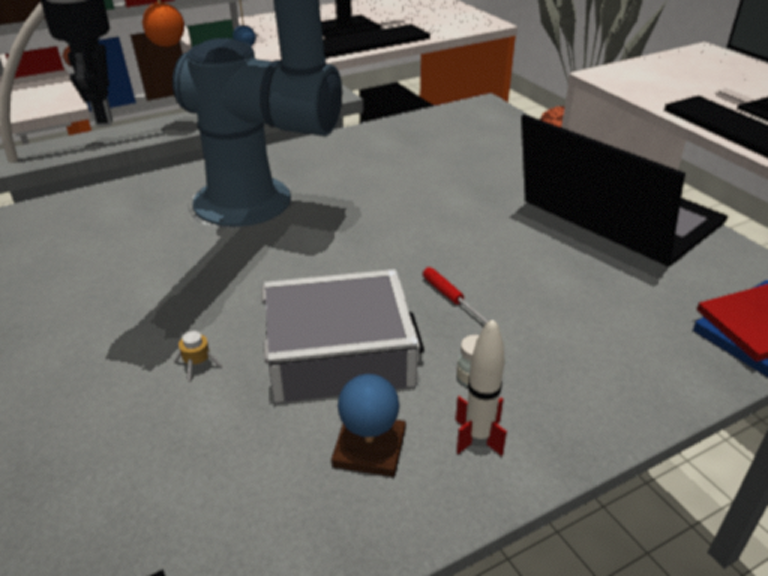

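View pics/side9o.png

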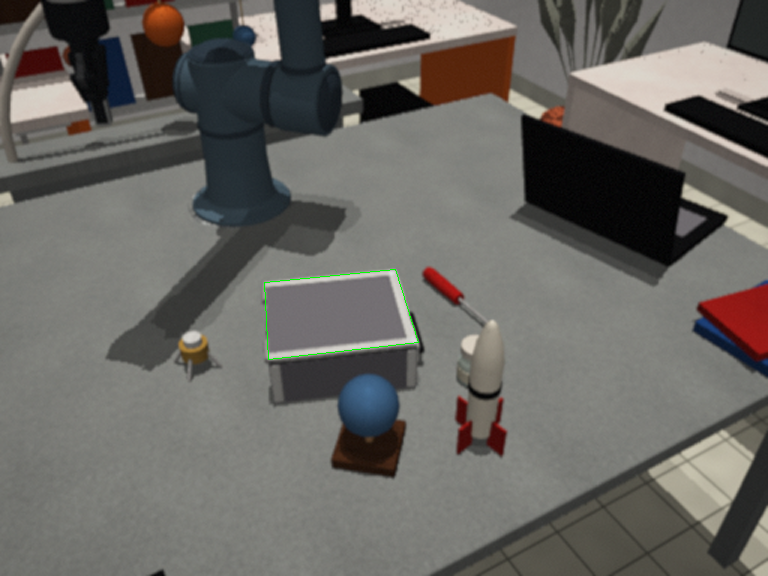

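View pics/top9o.png

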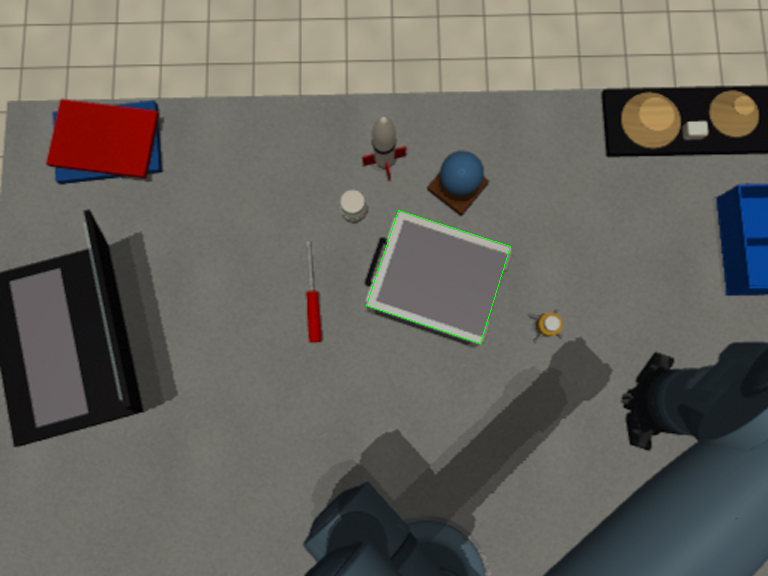

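The side and top pictures show the lid lying flush on the rim, and it matches the predicted shut outline at about (265–415, 270–358) in the side view. The loose objects are where they were, and the arm is clear of everything.

```bash
python3 -c "
from cell import sign_off
print(sign_off())"
```

```text
the job is handed in; nothing more can be done
None
```

The exhibit case is shut and the job is handed in at about 19 s on the robot's clock, well inside the 61 s limit.

**What I did:** With closed fingertips I pushed the flap down by its outer face. I pressed until the fingertips stopped at 66.8 mm (67 mm expected) with about 20 N of upward force. Then I swung the lid over by its outer face and pressed until it stopped at 89.8 mm (90 mm expected) with about 23 N. Neither panel was pinched.

**Last checks:**
- **Lid:** both cameras show it flush on the rim, matching the outline I predicted for a shut lid.
- **Flap:** it showed flat in the side picture taken before the lid was closed. It can't be seen now.
- **Objects on the table:** lander, rocket, planet, screwdriver and glue jar look unmoved in both pictures. The detector's positions agreed to within about 5 pixels, about what I'd expect from its noise.
- **Models in the case:** the rover looked unmoved before the lid covered it. The satellite went under the flap and I could not see it again.
- **Robot:** the arm was clear of everything when I handed in.

**One disagreement:** my first fit of the case's position was off by up to 3 pixels (about 9 mm) at its far-left corner in the top view. It did not affect the job, because contact heights and the final outlines matched.

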